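# Clear the keepsake chest's lid and hold it open for a customer

### The job

A customer across the stall table wants to look into the wooden keepsake chest. Lift the brass candle holder out of the round well in the chest's lid and stand it upright in the middle of the round cork mat without dropping it; only then raise the lid by its bar handle to 50 degrees from closed and keep holding it there: the lid falls shut by itself, so do not let it drop, and the program finishes while still holding it open. Leave the other goods on the table where they are.

Things in the scene. Friction and masses are not known exactly. Their poses are not given: they have to be found in the camera images.
- chest: Flat open wooden chest, fixed to the table, 220 (its x) by 260 (its y), walls 70 high and 10 thick, with a hinged wooden lid; lid top is 86.5 above the table when shut. Origin: centre of the underside, on the table. Its x axis points away from the robot towards the customer (turned at most 0.25 rad), from the hinge edge to the handle edge; z up. Sizes in mm.
- lid (a joint): The lid's hinge angle in rad: 0 shut, grows as the far (handle) edge rises and swings back towards the robot; stops at 1.4. 50 degrees is 0.873. The hinge is free, no spring: the lid (0.35 to 0.65 kg) falls shut by its weight from any angle.
- lid_hinge (a point): Point on the hinge axis, at the middle of the lid's underside edge nearest the robot: 110 behind the chest's centre along the chest's x, 70.5 above the table. The axis is parallel to the chest's y. The point's axes turn with the lid: x along the lid to the handle edge, z out of its top; the lid is 220 (x) by 260 (y) by 16 thick. Sizes in mm.
- lid_handle (a point): Middle of the round steel bar handle, 11 thick and 111 long, parallel to the chest's y, on two end posts. In the lid's axes it is 195 from the hinge along x and 51 along z, that is 35 clear from lid top to bar axis, so 121.5 above the table when shut. It turns with the lid; a grip may turn about the bar. Sizes in mm.
- lid_well (a point): Centre of the floor of the round well in the lid's top: 84 across, 8 deep, 85 from the hinge along the lid's x. Sizes in mm.
- holder: Loose cast brass candle holder, 0.2 to 0.32 kg: a round shallow dish 80 across with a 10 high rim, and a plain upright round socket in its centre, 26 across, from the dish up to 54 above the underside. It starts sitting in the lid's well. Origin: centre of the underside; z up along the socket. Sizes in mm.
- mat: Round cork mat, fixed flat on the table to the left or the right of the chest, 140 across, 4 thick. Origin: centre of its underside, on the table. Sizes in mm.
- bowl: White ceramic bowl, 120 across, 45 high, to be left alone; stands on the other side of the chest from the mat. Origin: centre of its underside. Sizes in mm.
- vase: Blue vase with a narrow neck, 84 across, 115 high, beyond the chest; leave alone. Origin: centre of its underside. Sizes in mm.
- mug: White mug, 76 across, 85 high, beyond the chest; leave alone. Origin: centre of its underside. Sizes in mm.
- jar: Terracotta lidded jar, 72 across, 80 high, beyond the chest; leave alone. Origin: centre of its underside. Sizes in mm.
- cottage: Ceramic cottage ornament, 60 by 95, 65 high, on the robot's side; leave alone. Origin: centre of its underside. Sizes in mm.
- tin: Plain flat metal tin, 70 by 100, 40 high, on the robot's side; leave alone. Origin: centre of its underside. Sizes in mm.
Mind the look-alikes: they are no part of the job. Several things have the shape of the holder; the one meant has the colours described above.

How it is judged:
On the way, in this order (a step that is already met when the one before it is completed fails the run):
1. the candle holder stands upright and released on the middle of the cork mat, the lid still shut (horizontal distance between holder and mat below 0.03 m and z of holder in the frame of mat between 0.001 and 0.008 m and angle between holder's own z axis and vertical below 0.1 rad and linear speed of holder below 0.03 m/s and contact force between each of the fingers, the arm and holder below 0.05 N and value of joint lid below 0.1 rad), for 0.2 s.
2. the lid is raised to between 45 and 55 degrees (value of joint lid between 0.785 and 0.96 rad), for 0.2 s.
At the end, for the whole second after the job is handed in: The robot is holding the lid (contact force over 0.4 N) still (under 0.06 rad/s) at 45 to 55 degrees (0.785 to 0.96 rad) of opening through the last second; the candle holder stands upright (within 0.1 rad), at rest and untouched on the mat, its centre within 30 mm of the mat's centre (all of step 2 and horizontal distance between holder and mat below 0.03 m and z of holder in the frame of mat between 0.001 and 0.008 m and angle between holder's own z axis and vertical below 0.1 rad and linear speed of holder below 0.03 m/s and contact force between each of the fingers, the arm and holder below 0.05 N and velocity of joint lid between -0.06 and 0.06 rad/s and contact force between any of the fingers, the arm and chest above 0.4 N); the arm keeps its last pose, push and grip.
It fails at once if the lid is raised with the candle holder still on it (value of joint lid above 0.15 rad and distance between holder and lid_well below 0.06 m).
It fails at once if the lid is let fall (closing faster than 1.5 rad/s) (velocity of joint lid below -1.5 rad/s).
It fails at once if the candle holder is dropped (moving faster than 0.6 m/s, a fall of about 2 cm, without the fingers on it) (linear speed of holder above 0.6 m/s and contact force between the fingers and holder below 0.01 N).
It fails at once if any of the other goods is moved by more than 30 mm (distance of any of bowl, vase, mug, jar, cottage, tin from where it was at the start of the episode above 0.03 m).
It also fails if it takes over 58 s, if anything falls off the work surface, if the arm or the gripper's body presses on something with over 40 N, if the wrist force passes 120 N, or if a joint passes its speed limit or range.

### The arm

A 6-joint arm with a two-finger parallel gripper is mounted at the origin on the work surface. World frame = base frame: x ahead of the robot, y to its left, z up, the work surface at z = 0. Lengths are in m, angles in rad, forces in N, time in s.
With the tool pointing down it reaches from about 0.275 to 0.825 m from the base axis. Payload 5.2 kg.
Tool frame: the origin (TCP) lies midway between the tips of the shut fingers; the grasp point (between the pads) lies 19 mm behind it; z points along the fingers, y is the direction in which the jaws open and shut (so a half turn about z gives the same grasp; the last joint's range is limited). The gripper opens to 93 mm and grips with 3 to 60 N. Pads are 15 mm wide; open, the fingers measure 128 mm over their backs; the gripper's body (75 mm by 188 mm) begins 65 mm behind the grasp point.
Start: joints at [1.012, 0.259, 1.535, -0, 1.348, -0.203], TCP at [0.192, 0.516, 0.184] pointing down, gripper open.
Joint ranges: [-3.14, 3.14], [-0.91, 2.08], [0.19, 2.58], [-1.22, 4.36], [0.22, 2.71], [-3.12, 3.12]. Speed limits (rad/s): [2.57, 2.57, 3.14, 3.14, 3.14, 3.14].

### API

Orientations are given as [roll, pitch, yaw] about the fixed x, y, z axes, in that order (R = Rz(yaw) Ry(pitch) Rx(roll)).
In Python, from rig import r gives the robot as it stands.
- The arm moves only by the shell command python3 -m crank 'ROWS' [FORCE]. ROWS is JSON, one flat list of numbers, 7 for each row, row after row: the turn, a rotation vector about the tool's x, y, z in rad, then the shift along the tool's x, y, z in cm, then the gripper's target within -1 to 1 (shut at 1, half-way at 0, fully open at -1). A call has exactly 10 rows; each row shifts and turns the commanded pose from where the row before left it, along the tool's axes as they then stand; what a row does not reach is not made up. A row lasts 1/8 s, in which the tool goes at most 62.5 mm and 10.7 degrees, less where a joint would pass 70% of its speed; a pose out of reach is approached as far as the arm can. A call is refused whole if a number of a shift passes 6.25 or a number of a turn 0.188, either way. A call with a gripper value outside its range is refused whole. The fingers move at their own pace and stop on an object; FORCE is the grip in N (left out, the last holds). Time passes only in rows, so rows that do not move let the fingers close, or fill a call up. It gives the time, the measured TCP pose, the force and the opening at its end, in the units of the state.
- r.get_state(): the state, without advancing time (a new reading comes with each control period).
- r.grab_frame(name): name is "side" or "top" or "wrist"; returns (picture, depth): 384x512x3 uint8, red, green, blue; 384x512 float32, m along the optical axis (not along the pixel's ray), 0 where there is no reading.
- r.camera_model(name): a dict with "mtx" (3x3 intrinsics, pixels), "rvec" (rotation vector, rad) and "tvec" (3), from world to camera coordinates, as OpenCV has them; the wrist camera has in their place "T_tool_cam" (4x4, takes a point from camera to tool coordinates, whose origin is the TCP and whose axes are the flange's). Camera axes: x right, y down, z forward; pixel columns grow to the right and rows downward; lengths in m; the calibration is good to about 2 mm. A picture is of the moment at which its call begins: read the wrist's pose just before it. camera_model takes no time and is no camera call.
- r.close_job(): hands the job in, once; it reports no verdict.
The state is a dict: "t": time; "q": joint angles; "dq": joint speeds; "tau": joint torques, N m; "position": TCP position; "tool_rot": TCP orientation; "contact_force": force on the tool from outside, world axes, zero at the start; "moment": the same for the moment, N m; "grip_width": opening from 0.0 (shut) to 1.0 (fully open).
Only numpy, scipy, OpenCV 4.12 (cv2) and the standard library are available. Lean on these libraries where they do the work, as an engineer would, in place of code of your own. Each camera call takes 0.05 s, during which the arm holds its last target.

## Working session

There is one attempt and no reset: what is moved stays moved. The work goes in short steps, Python scripts to look and compute and a shell command to move; the robot and the scene stay as the last step left them, time stands still between calls to the robot, and variables do not carry over. Pictures are saved under pics/ and viewed, and the job is handed in when it is done.

```bash
ls; mkdir -p pics; cat > h.py <<'E'
import numpy as np, cv2
from rig import r
from scipy.spatial.transform import Rotation as Ro
def cam(name, st=None):
    m=r.camera_model(name); K=np.array(m["mtx"])
    if name!="wrist":
        R=cv2.Rodrigues(np.array(m["rvec"],float))[0]; t=np.array(m["tvec"],float).ravel()
        return K,R.T,-R.T@t   # cam->world rot, origin
    T=np.array(m["T_tool_cam"]); st=st or r.get_state()
    Rt=Ro.from_euler('xyz',st["tool_rot"]).as_matrix(); 
    return K,Rt@T[:3,:3],Rt@T[:3,3]+np.array(st["position"])
def plane(c,uv,z):
    K,R,o=c; d=R@np.linalg.solve(K,[uv[0],uv[1],1]); return o+d*(z-o[2])/d[2]
def cloud(c,depth):
    K,R,o=c; v,u=np.indices(depth.shape); p=np.stack([(u-K[0,2])/K[0,0]*depth,(v-K[1,2])/K[1,1]*depth,depth],-1)
    return p@R.T+o
def proj(c,P):
    K,R,o=c; p=K@(R.T@(np.array(P)-o)); return p[:2]/p[2]
E
python3 - <<'E'
from h import *
print(r.get_state())
for n in("side","top","wrist"):
    c=cam(n); a,d=r.grab_frame(n); cv2.imwrite(f"pics/{n}0.png",a[...,::-1]); np.savez(f"{n}0.npz",a=a,d=d,K=c[0],R=c[1],o=c[2]); print(n,c[2],c[1][:,2], (d>0).mean())
E
```

```text
pics
{'t': 0.0, 'q': array([ 1.01219683e+00,  2.59302607e-01,  1.53607096e+00, -9.20570017e-07,
        1.34797509e+00, -2.02791365e-01]), 'dq': array([ 7.83650164e-04,  2.04237243e-03, -1.06693078e-03, -9.78848730e-05,
       -1.13795992e-04, -9.04368774e-04]), 'tau': array([-1.94463471e-03, -4.37307215e+01, -2.84003735e+01,  7.16917100e-02,
        4.13324253e-02, -1.95960424e-04]), 'position': array([0.19124349, 0.51504574, 0.18284435]), 'tool_rot': array([-3.13987245e+00, -3.52788771e-04,  2.78578442e+00]), 'contact_force': array([ 0.09119303, -0.82567696,  0.62641588]), 'moment': array([ 0.0262008 , -0.02714781, -0.00647852]), 'grip_width': 0.9970929928826946}
side [ 0.43561932 -0.73538764  0.66763672] [ 0.10463906  0.77671938 -0.62109393] 0.9961649576822916
top [0.33230519 0.00229321 1.14504641] [ 0.17919914  0.01869099 -0.98363526] 0.9960479736328125
wrist [0.11649593 0.5433986  0.38369271] [ 0.2618157  -0.1008552  -0.95983372] 0.9959869384765625
```

View pics/side0.png

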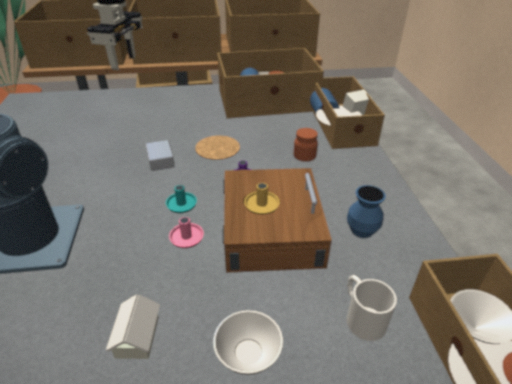

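View pics/top0.png

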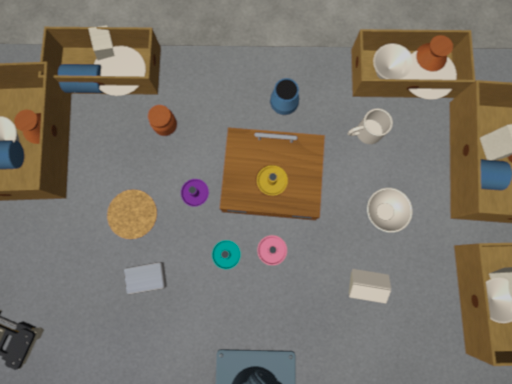

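View pics/wrist0.png

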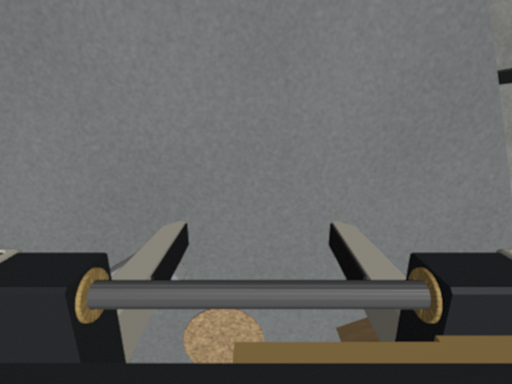

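The brass (yellow) holder is in the lid's well, at side (262,200) and top (272,180). The look-alikes are:
- purple: top (195,192), side (243,167)
- teal: top (226,254), side (181,201)
- pink: top (272,250), side (186,233)

The cork mat is at top (132,214), left of the chest. I choose the yellow one and check it in a close crop while measuring.

```bash
python3 - <<'E'
from h import *
crops=[]
for n in("top","side"):
    f=np.load(n+"0.npz"); a=f["a"]; d=f["d"]; c=(f["K"],f["R"],f["o"]); P=cloud(c,d)
    hsv=cv2.cvtColor(a,cv2.COLOR_RGB2HSV)
    (x,y)={"top":(272,180),"side":(262,200)}[n]
    crops.append(cv2.resize(a[y-55:y+55,x-60:x+60],(480,440),interpolation=cv2.INTER_CUBIC))
    print(n,"hsv yellow",hsv[y+8 if n=="top" else y+5,x+10],"mat",hsv[(214,132) if n=="top" else (147,217)],"wood",hsv[y+25 if n=="top" else 230,x])
    # cluster holder: saturated yellow
    m=cv2.inRange(hsv,(20,130,90),(32,255,255)); 
    k,l,s,ce=cv2.connectedComponentsWithStats(m)
    for i in range(1,k):
        if s[i,4]>60:
            p=P[l==i]; p=p[np.isfinite(p).all(1)]; print(" yel",s[i],ce[i],p.mean(0).round(4),np.percentile(p[:,2],[2,25,50,75,98]).round(4))
            for z in (0.0885,): pass
    # height map chest: points around
    p=P.reshape(-1,3)
    s=p[(p[:,2]>0.08)&(p[:,2]<0.095)&(p[:,0]>.3)&(p[:,0]<.7)&(abs(p[:,1])<.2)]
    rect=cv2.minAreaRect(s[:,:2].astype(np.float32)); print(" lidrect",rect,np.median(s[:,2]))
    b=p[(p[:,2]>0.11)&(p[:,2]<0.135)&(p[:,0]>.5)&(p[:,0]<.75)&(abs(p[:,1])<.12)]
    print(" bar",len(b),b.mean(0),b.min(0),b.max(0), cv2.minAreaRect(b[:,:2].astype(np.float32)))
    mk=cv2.inRange(hsv,(8,90,110),(20,255,255))
    k,l,s,ce=cv2.connectedComponentsWithStats(mk)
    for i in range(1,k):
        if s[i,4]>300: print(" cork/wood",s[i],ce[i],np.median(P[l==i],0).round(4))
crops=np.hstack(crops)[:, :]; cv2.imwrite("pics/crop0.png",cv2.resize(crops,(800,366))[...,::-1])
E
```

```text
top hsv yellow [ 23 192 177] mat [ 18 131 165] wood [ 15 166 126]
 yel [257 165  31  31 710] [271.77464789 180.05633803] [ 0.5399 -0.0344  0.0887] [0.0787 0.0819 0.084  0.0871 0.1322]
 lidrect ((0.5652110576629639, -0.035065263509750366), (0.26044905185699463, 0.22158168256282806), 85.91670989990234) 0.08626388726798129
 bar 271 [ 0.61962729 -0.03981654  0.1263719 ] [ 0.52686013 -0.09470606  0.11069556] [0.74969821 0.01351802 0.13491053] ((0.6457726359367371, -0.03976822644472122), (0.10263676196336746, 0.22202439606189728), 65.04320526123047)
 cork/wood [   0   27   88  164 3582] [ 25.63232831 127.73757677] [0.6776 0.6552 0.0081]
 cork/wood [ 54  27  99  52 547] [126.50091408  55.75137112] [0.9024 0.3494 0.109 ]
 cork/wood [ 352   29  160  189 5715] [456.03377078 130.16447944] [ 0.7239 -0.5431  0.0528]
 cork/wood [407  35  48  36 939] [434.63578275  52.62193823] [ 0.8967 -0.4704  0.0913]
 cork/wood [ 62  47  34  17 536] [77.93097015 55.25373134] [0.9282 0.5463 0.0065]
 cork/wood [148 105  23  30 489] [158.78527607 117.74642127] [0.7111 0.275  0.0793]
 cork/wood [ 220  128  105   90 
[... 609 characters left out ...]
[ 0.52830561 -0.09832885  0.11024371] [0.74994741 0.01012112 0.13387862] ((0.6455428600311279, -0.04276539385318756), (0.10180756449699402, 0.22278910875320435), 66.35504150390625)
 cork/wood [118  53 109  24 544] [170.22426471  63.85845588] [ 0.254   1.3185 -0.0857]
 cork/wood [ 22  64  89   9 365] [65.51506849 68.13424658] [-0.2502  1.3215 -0.0858]
 cork/wood [  0  84  42  20 372] [17.41397849 89.52956989] [-0.746   1.8163 -0.3907]
 cork/wood [196 136  43  23 793] [217.09205549 147.02648172] [0.4533 0.3481 0.0031]
 cork/wood [ 224  169  107   75 6368] [271.86180905 207.90687814] [ 0.564  -0.0701  0.0856]
 cork/wood [423 254  89 130 674] [462.08902077 298.20178042] [ 0.813  -0.3243  0.109 ]
```

View pics/crop0.png

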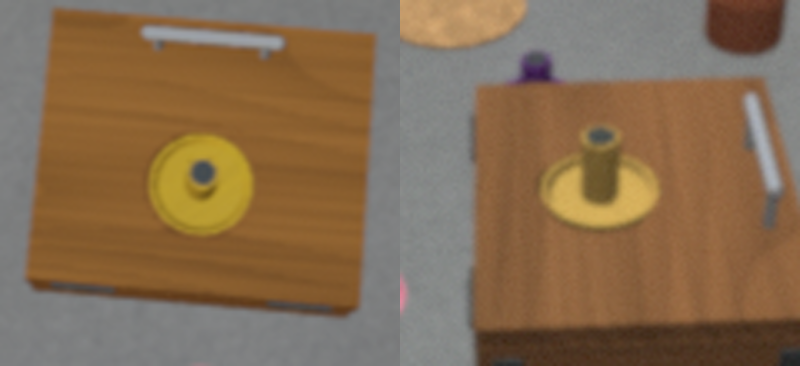

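The crop confirms the yellow brass holder in the lid's well. Both views put it near (0.540, -0.034) with its rim at about 0.088 and socket top at 0.132. The mat is near (0.454, 0.350) and the chest yaw is about -4°. I'm moving over the chest now.

```bash
python3 -m crank '[0,0,0,-3.7,-2.8,-0.4,-1, 0,0,0,-3.7,-2.8,-0.4,-1, 0,0,0,-3.7,-2.8,-0.4,-1, 0,0,0,-3.7,-2.8,-0.4,-1, 0,0,0,-3.7,-2.8,-0.4,-1, 0,0,0,-3.7,-2.8,-0.4,-1, 0,0,0,-3.7,-2.8,-0.4,-1, 0,0,0,-3.7,-2.8,-0.4,-1, 0,0,0,-3.7,-2.8,-0.4,-1, 0,0,0,-3.7,-2.8,-0.4,-1]' 20
python3 -m crank '[0,0,0.13,0,0,0,-1, 0,0,0.13,0,0,0,-1, 0,0,0.13,0,0,0,-1, 0,0,0.13,0,0,0,-1, 0,0,0.13,0,0,0,-1, 0,0,0.13,0,0,0,-1, 0,0,0.13,0,0,0,-1, 0,0,0.13,0,0,0,-1, 0,0,0.12,0,0,0,-1, 0,0,0.12,0,0,0,-1]'
python3 - <<'E'
from h import *
st=r.get_state(); c=cam("wrist",st); a,d=r.grab_frame("wrist"); cv2.imwrite("pics/w1.png",a[...,::-1]); np.savez("w1.npz",a=a,d=d,K=c[0],R=c[1],o=c[2])
R=Ro.from_euler('xyz',st["tool_rot"]).as_matrix(); print(st["position"],st["tool_rot"],st["q"]);print(R.round(3))
E
```

```text
t: 1.4
position: [0.4413, 0.1228, 0.2237]
tool_rot: [3.142, -0.0, 2.786]
contact_force: [0.1, 0.5, 0.3]
grip_width: 0.997
t: 2.65
position: [0.4406, 0.1242, 0.2234]
tool_rot: [-3.141, 0.0, 1.502]
contact_force: [-0.7, -0.4, -0.0]
grip_width: 1.0
[0.44059004 0.12419553 0.22337817] [-3.14094195e+00  7.96610626e-05  1.50180201e+00] [ 3.02923990e-02  6.42645141e-02  1.67256635e+00 -1.49731860e-05
  1.40541718e+00  9.92892128e-02]
[[ 0.069  0.998 -0.001]
 [ 0.998 -0.069 -0.   ]
 [-0.    -0.001 -1.   ]]
```

View pics/w1.png

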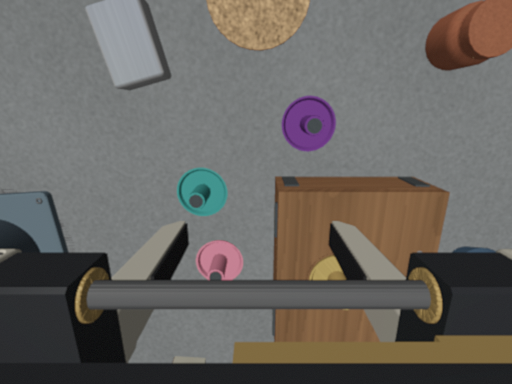

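The view shows the look-alikes at purple (308,123), teal (202,191) and pink (219,261). The brass holder is at (335,275), partly hidden by the gripper's crossbar. So I'll triangulate the socket mouth, dish and mat from the first top and side views.

```bash
python3 - <<'E'
from h import *
import itertools
C={};A={};D={}
for n in("top","side","w1"):
    f=np.load((n+"0" if n!="w1" else n)+".npz"); A[n]=f["a"]; D[n]=f["d"]; C[n]=(f["K"],f["R"],f["o"])
def tri(pts):
    M=[];b=[]
    for n,uv in pts.items():
        K,R,o=C[n]; d=R@np.linalg.solve(K,[uv[0],uv[1],1]); d/=np.linalg.norm(d); P=np.eye(3)-np.outer(d,d); M.append(P); b.append(P@o)
    x=np.linalg.lstsq(np.vstack(M),np.hstack(b),rcond=None)[0]; 
    return x,{n:(proj(C[n],x)-uv).round(2) for n,uv in pts.items()}
pts={}
for n,(u,v) in {"top":(273,177),"side":(262,186)}.items():
    hsv=cv2.cvtColor(A[n],cv2.COLOR_RGB2HSV)[v-7:v+8,u-9:u+10]
    w=((hsv[...,1]<110)).astype(np.uint8); k,l,s,ce=cv2.connectedComponentsWithStats(w,connectivity=4)
    i=1+np.argmax([s[j,4]-5*np.hypot(*(ce[j]-[9,7])) for j in range(1,k)])
    pts[n]=ce[i]+[u-9,v-7]; print(n,"hole",s[i],pts[n])
print("socket mouth",tri(pts)); 
for n in pts: print(n,plane(C[n],pts[n],.1325).round(4))
# mat outline
mp={}
for n,(u,v) in {"top":(132,214),"side":(217,147)}.items():
    hsv=cv2.cvtColor(A[n],cv2.COLOR_RGB2HSV); m=cv2.inRange(hsv,(8,70,90),(25,255,255))
    k,l,s,ce=cv2.connectedComponentsWithStats(m); i=l[v,u]
    cs,_=cv2.findContours((l==i).astype(np.uint8),0,1); q=max(cs,key=cv2.contourArea)
    g=np.array([plane(C[n],p[0],.004)[:2] for p in q]); ctr,rad=cv2.minEnclosingCircle(g.astype(np.float32)); mp[n]=cv2.fitEllipse(q)[0]
    print("mat",n,g.mean(0).round(4),((g.max(0)+g.min(0))/2).round(4),rad, (g.max(0)-g.min(0)).round(4))
print(tri(mp))
# handle bar: gray pixels near
for n,(x0,y0,x1,y1) in {"top":(250,126,302,146),"side":(300,168,322,220)}.items():
    hsv=cv2.cvtColor(A[n],cv2.COLOR_RGB2HSV); m=np.zeros(hsv.shape[:2],np.uint8); m[y0:y1,x0:x1]=(hsv[y0:y1,x0:x1,1]<60)&(hsv[y0:y1,x0:x1,2]>130)
    v,u=np.nonzero(m); P=cloud(C[n],D[n])
    g=np.array([plane(C[n],(a,b),.123) for a,b in zip(u,v)]); print("bar",n,len(u),u.min(),u.max(),v.min(),v.max(),g.mean(0).round(4),cv2.minAreaRect(g[:,:2].astype(np.float32)),np.percentile(P[v,u][:,2],[10,50,90]))
E
```

```text
top hole [ 5  3  7  7 37] [272.24324324 176.24324324]
side hole [ 5  4  8  6 38] [261.55263158 185.39473684]
socket mouth (array([ 0.54026622, -0.03403017,  0.13161318]), {'top': array([-0.  ,  0.34]), 'side': array([ 0.37, -0.09])})
top [ 0.5409 -0.034   0.1325]
side [ 0.5392 -0.0354  0.1325]
mat top [0.4547 0.3526] [0.4562 0.3527] 0.069985531270504 [0.1375 0.1382]
mat side [0.4534 0.3474] [0.4538 0.3469] 0.07068300992250443 [0.1374 0.1383]
(array([ 0.45432273,  0.3540625 , -0.00124421]), {'top': array([0.01, 0.25]), 'side': array([ 0.22, -0.04])})
bar top 182 254 296 129 139 [ 0.6502 -0.0402  0.123 ] ((0.6540741920471191, -0.040854427963495255), (0.10836023092269897, 0.020682763308286667), 85.80335998535156) [0.12144032 0.12568459 0.1282655 ]
bar side 343 305 321 168 203 [ 0.6614 -0.0292  0.123 ] ((0.6567381620407104, -0.03115236759185791), (0.1319454461336136, 0.037092819809913635), 75.53760528564453) [-0.00207544  0.00089235  0.12599802]
```

```bash
python3 -m crank '[0,0,0,-2.52,1.84,0,-1, 0,0,0,-2.52,1.84,0,-1, 0,0,0,-2.52,1.84,0,-1, 0,0,0,-2.52,1.84,0,-1, 0,0,0,-2.52,1.84,0,-1, 0,0,0,-2.52,1.84,0,-1, 0,0,0,0,0,2,-1, 0,0,0,0,0,2,-1, 0,0,0,0,0,2,-1, 0,0,0,0,0,2,-1]' 20
python3 -c "
from h import *
s=r.get_state();print(s['position'],s['tool_rot'])
a,d=r.grab_frame('side'); cv2.imwrite('pics/s2.png',cv2.resize(a[120:250,190:340],(750,650-50),interpolation=2)[...,::-1])"
```

```text
t: 3.95
position: [0.541, -0.0338, 0.1427]
tool_rot: [-3.141, -0.0, 1.508]
contact_force: [0.1, -0.7, -0.3]
grip_width: 0.999
[ 0.54096292 -0.03384217  0.14274109] [-3.14100839e+00 -8.86086113e-05  1.50770525e+00]
```

View pics/s2.png

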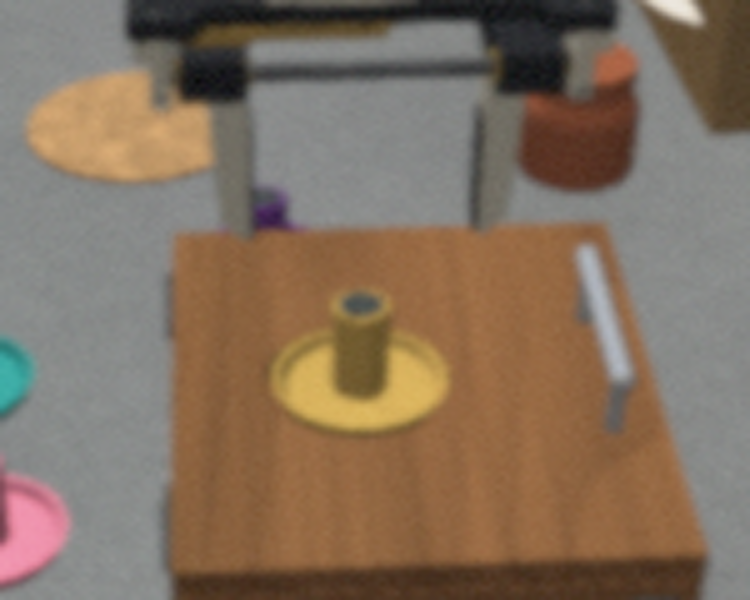

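```bash
python3 -c "
from h import *
c=cam('side');print(proj(c,[.541,-.0338,.1427]),proj(c,[.541,-.0338,.1316]),proj(c,[.541-.0465,-.0338,.1427]),proj(c,[.541+.0465,-.0338,.1427]),c[0][0,0])
a,d=r.grab_frame('side');P=cloud(c,d);print(P[162,238],P[162,287],P[165,238],P[190,262])"
```

```text
[262.3084999  181.18689644] [262.23681088 185.22295315] [241.20660716 182.70415025] [283.17884468 179.68629124] 401.9058009544782
[ 0.48847164 -0.03754432  0.19985554] [ 0.59089397 -0.04582025  0.19721996] [ 0.48804432 -0.0408752   0.19459401] [ 0.53873207 -0.04665781  0.12833582]
```

```bash
python3 -c "
from h import *
c=cam('side')
a,d=r.grab_frame('side');P=cloud(c,d)
for v in range(160,180,2): print(v,P[v,236].round(3),P[v,239].round(3),a[v,237],P[v,286].round(3),P[v,288].round(3))
p=r.get_state()['position']; print(p)
q=P.reshape(-1,3); m=(abs(q[:,0]-.541)<.09)&(abs(q[:,1]+.034)<.03)&(q[:,2]>.136); q=q[m]; print(len(q),np.percentile(q[:,2],[0,2,10]))
"
```

```text
160 [ 0.484 -0.038  0.206] [ 0.49  -0.041  0.207] [110 106  97] [ 0.588 -0.047  0.203] [ 0.592 -0.047  0.203]
162 [ 0.484 -0.039  0.201] [ 0.49  -0.041  0.202] [111 108  97] [ 0.589 -0.047  0.198] [ 0.593 -0.046  0.197]
164 [ 0.484 -0.041  0.198] [ 0.49  -0.039  0.196] [108 106  96] [ 0.589 -0.045  0.192] [ 0.593 -0.047  0.193]
166 [ 0.484 -0.038  0.191] [ 0.49  -0.039  0.191] [111 109  98] [ 0.589 -0.045  0.187] [ 0.594 -0.044  0.186]
168 [ 0.484 -0.039  0.186] [ 0.49  -0.039  0.186] [111 105  95] [ 0.589 -0.047  0.183] [ 0.593 -0.048  0.183]
170 [ 0.484 -0.04   0.182] [ 0.49  -0.04   0.181] [111 105  94] [ 0.59  -0.046  0.177] [0.623 0.079 0.088]
172 [0.492 0.088 0.086] [ 0.49  -0.039  0.175] [129 102  78] [0.617 0.075 0.084] [0.621 0.069 0.088]
174 [0.492 0.079 0.086] [0.499 0.078 0.086] [138  99  62] [0.616 0.067 0.084] [0.621 0.066 0.085]
176 [0.491 0.072 0.085] [0.498 0.068 0.088] [140  98  62] [0.614 0.057 0.086] [0.619 0.057 0.085]
178 [0.49  0.065 0.085] [0.498 0.064 0.085] [140  99  65] [0.612 0.049 0.085] [0.617 0.049 0.085]
[ 0.54025037 -0.03358346  0.14266754]
4111 [0.17504477 0.19259563 0.24022741]
```

The open fingertips sit about 32 mm behind the TCP, at z 0.175, because the fingers swing on an arc and advance as they shut. Lowering TCP to 0.096 keeps them above the rim at every opening.

```bash
python3 -m crank '[0,0,0,0,0,1.2,-1, 0,0,0,0,0,1.2,-1, 0,0,0,0,0,1.2,-1, 0,0,0,0,0,1.1,-1, 0,0,0,0,0,0,-1, 0,0,0,0,0,0,0, 0,0,0,0,0,0,0, 0,0,0,0,0,0,0, 0,0,0,0,0,0,0, 0,0,0,0,0,0,0]' 20
python3 -c "
from h import *
c=cam('side');s=r.get_state();print(s['position'],s['grip_width'])
a,d=r.grab_frame('side'); cv2.imwrite('pics/s3.png',cv2.resize(a[120:250,190:340],(750,650-50),interpolation=2)[...,::-1])"
```

```text
t: 5.35
position: [0.5413, -0.0339, 0.0968]
tool_rot: [3.141, 0.0, 1.506]
contact_force: [0.1, -0.9, 0.3]
grip_width: 0.522
[ 0.54125431 -0.03387497  0.09677053] 0.5216791566410176
```

View pics/s3.png

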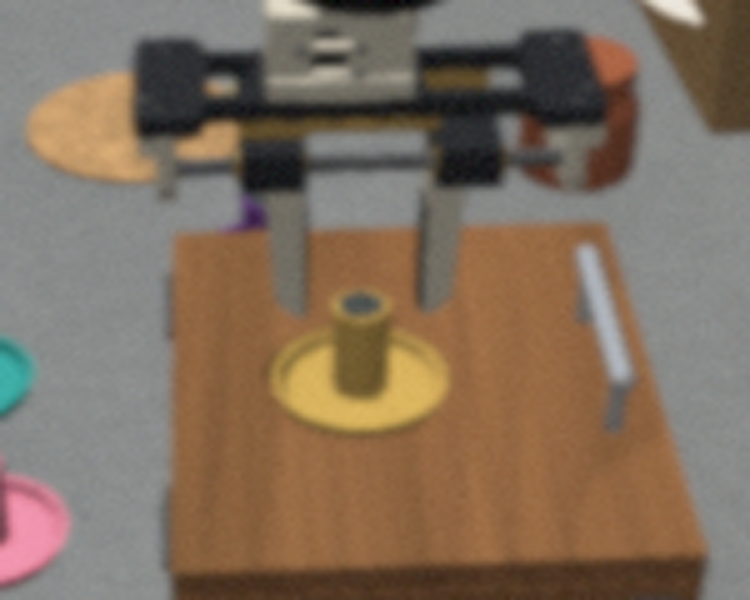

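```bash
python3 -c "
from h import *
for n in ('side','top'):
  c=cam(n)
  a,d=r.grab_frame(n);P=cloud(c,d)
  q=P.reshape(-1,3); 
  for lo,hi in ((.49,.523),(.56,.595)):
    m=(q[:,0]>lo)&(q[:,0]<hi)&(abs(q[:,1]+.034)<.02)&(q[:,2]>.1); k=q[m]; print(n,len(k), np.percentile(k[:,2],[0,2,10]) if len(k) else '', k.mean(0))
print(r.get_state()['q'])
"
```

```text
side 838 [0.13122859 0.14089615 0.16652573] [ 0.5064852  -0.04499624  0.29193606]
side 575 [0.13053789 0.13751161 0.15323806] [ 0.57461115 -0.03946151  0.26139258]
top 1232 [0.22213016 0.23959467 0.27344678] [ 0.50512352 -0.03374995  0.43808424]
top 187 [0.51456974 0.5183081  0.52229328] [ 0.56877194 -0.0318305   0.53023084]
[-2.68206011e-01  3.19219677e-01  1.67694530e+00 -4.19316984e-06
  1.14543104e+00 -2.03236310e-01]
```

The tips are 33 mm above the reported TCP at both openings, so the offset is constant and the fingers don't swing on an arc. In the picture they sit level with the socket mouth. I'll descend in small steps and watch the force and pictures.

```bash
python3 -m crank '[0,0,0,0,0,0.4,0, 0,0,0,0,0,0.4,0, 0,0,0,0,0,0.4,0, 0,0,0,0,0,0.4,0, 0,0,0,0,0,0.4,0, 0,0,0,0,0,0,0, 0,0,0,0,0,0,0, 0,0,0,0,0,0,0, 0,0,0,0,0,0,0, 0,0,0,0,0,0,0]' 20
python3 -c "
from h import *
c=cam('side');s=r.get_state();print(s['position'],s['grip_width'],s['contact_force'])
a,d=r.grab_frame('side'); cv2.imwrite('pics/s4.png',cv2.resize(a[120:250,190:340],(750,650-50),interpolation=2)[...,::-1])
q=cloud(c,d).reshape(-1,3)
for lo,hi in ((.49,.523),(.56,.595)):
    m=(q[:,0]>lo)&(q[:,0]<hi)&(abs(q[:,1]+.034)<.02)&(q[:,2]>.092); k=q[m]; print(len(k), np.percentile(k[:,2],[0,2,10]))
"
```

```text
t: 6.75
position: [0.5413, -0.0338, 0.0768]
tool_rot: [3.141, 0.0, 1.506]
contact_force: [-0.4, -0.7, -0.0]
grip_width: 0.494
[ 0.54127428 -0.03384177  0.07677395] 0.49360575818900126 [-0.35309197 -0.70753937 -0.04558663]
791 [0.1122284  0.12201999 0.1482233 ]
611 [0.11052721 0.1180016  0.13773791]
```

View pics/s4.png

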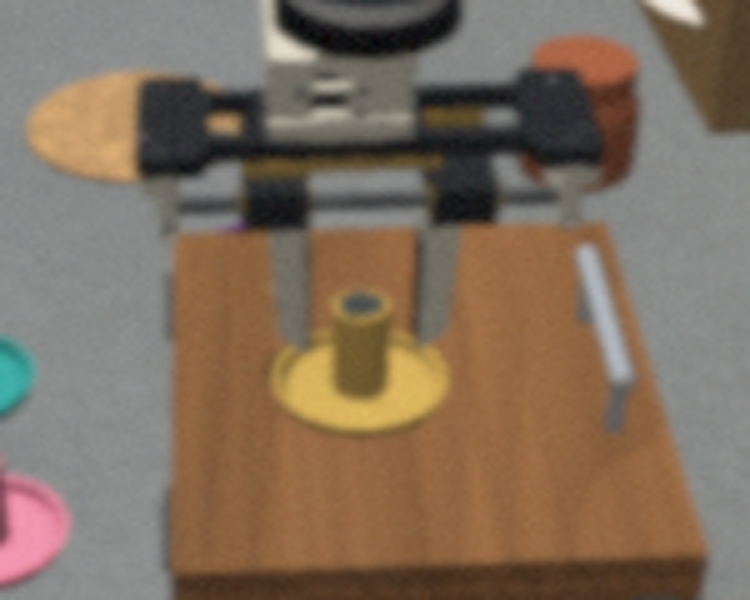

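TCP is now below rim height with no contact and the tips are visibly at about z 0.110, so the vision offset (~33 mm) is right. I'll go down 12 mm more and close.

```bash
python3 -m crank '[0,0,0,0,0,0.4,0, 0,0,0,0,0,0.4,0, 0,0,0,0,0,0.4,0, 0,0,0,0,0,0,0, 0,0,0,0,0,0,0.3, 0,0,0,0,0,0,1, 0,0,0,0,0,0,1, 0,0,0,0,0,0,1, 0,0,0,0,0,0,1, 0,0,0,0,0,0,1]' 20
python3 -c "
from h import *
c=cam('side');s=r.get_state();print(s['position'],s['grip_width'],s['contact_force'])
a,d=r.grab_frame('side'); cv2.imwrite('pics/s5.png',cv2.resize(a[120:250,190:340],(750,650-50),interpolation=2)[...,::-1])
"
```

```text
t: 8.05
position: [0.5413, -0.0339, 0.0648]
tool_rot: [3.141, 0.0, 1.506]
contact_force: [-1.5, 0.3, 1.4]
grip_width: 0.276
[ 0.541263   -0.03388104  0.06478569] 0.275926959412277 [-1.53214463  0.25132842  1.39006848]
```

View pics/s5.png

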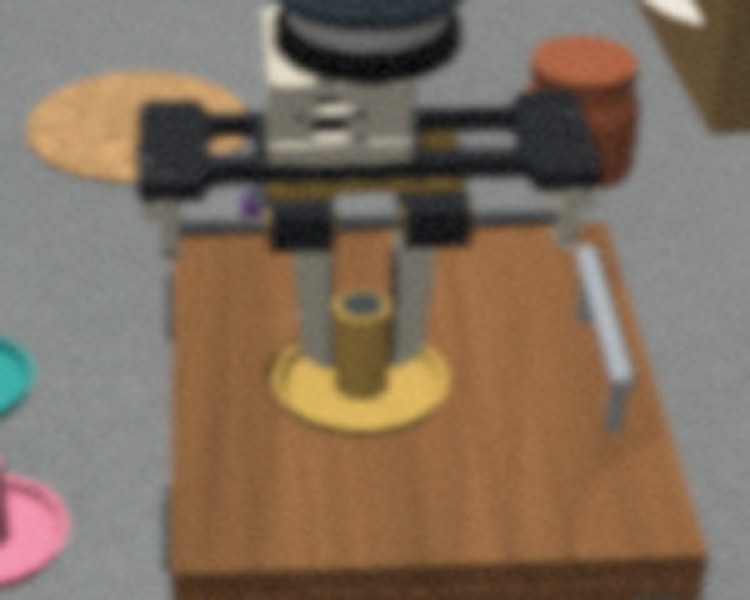

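```bash
python3 -m crank '[0,0,0,0,0,-0.3,1, 0,0,0,0,0,-0.5,1, 0,0,0,0,0,-0.8,1, 0,0,0,0,0,-1,1, 0,0,0,0,0,-1,1, 0,0,0,0,0,-1,1, 0,0,0,0,0,-1,1, 0,0,0,0,0,-1,1, 0,0,0,0,0,-0.4,1, 0,0,0,0,0,0,1]' 20
python3 -c "
from h import *
c=cam('side');s=r.get_state();print(s['position'],s['grip_width'],s['contact_force'])
a,d=r.grab_frame('side'); cv2.imwrite('pics/s6.png',cv2.resize(a[100:250,190:340],(600,600),interpolation=2)[...,::-1])
"
```

```text
t: 9.35
position: [0.5414, -0.0339, 0.135]
tool_rot: [3.141, 0.0, 1.506]
contact_force: [-0.5, -0.1, -2.4]
grip_width: 0.273
[ 0.54135322 -0.03389305  0.13495109] 0.2731779159915438 [-0.52605159 -0.08803088 -2.35057673]
```

View pics/s6.png

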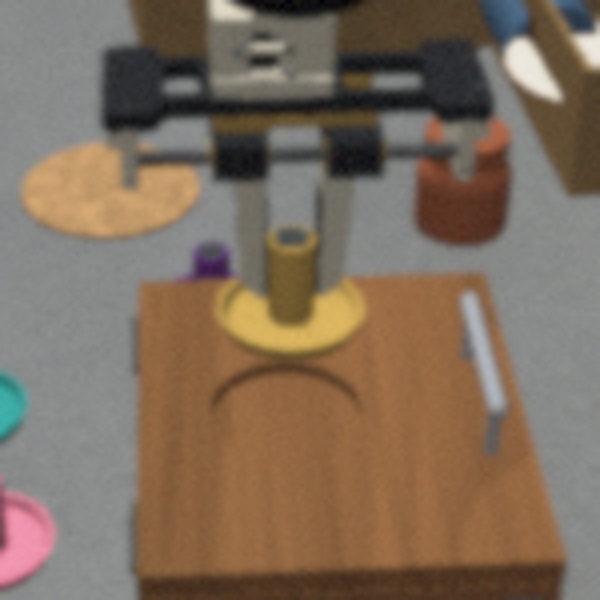

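The holder is held upright, clear of the empty well at crop (287,390). The force shows about 2.4 N of weight. Now I'm carrying it to the mat.

```bash
python3 -m crank '[0,0,0,2,-0.6,0,1, 0,0,0,4,-1.2,0,1, 0,0,0,4.5,-1.3,0,1, 0,0,0,4.5,-1.3,0,1, 0,0,0,4.5,-1.3,0,1, 0,0,0,4.5,-1.3,0,1, 0,0,0,4.5,-1.3,0,1, 0,0,0,4.3,-1.3,0,1, 0,0,0,3,-0.9,0,1, 0,0,0,2,-0.7,0,1]' 20
python3 -c "
from h import *
s=r.get_state();print(s['position'],s['tool_rot'],s['grip_width'],s['contact_force'])
a,d=r.grab_frame('side'); cv2.imwrite('pics/s7.png',cv2.resize(a[70:220,140:290],(600,600),interpolation=2)[...,::-1])
"
```

```text
t: 10.65
position: [0.4522, 0.3526, 0.1342]
tool_rot: [-3.14, 0.0, 1.508]
contact_force: [0.0, -0.3, -3.5]
grip_width: 0.276
[0.45222088 0.35258695 0.13415644] [-3.14039179e+00  2.78860404e-04  1.50771629e+00] 0.27585412721850744 [ 2.09014542e-03 -3.39354853e-01 -3.49573076e+00]
```

View pics/s7.png

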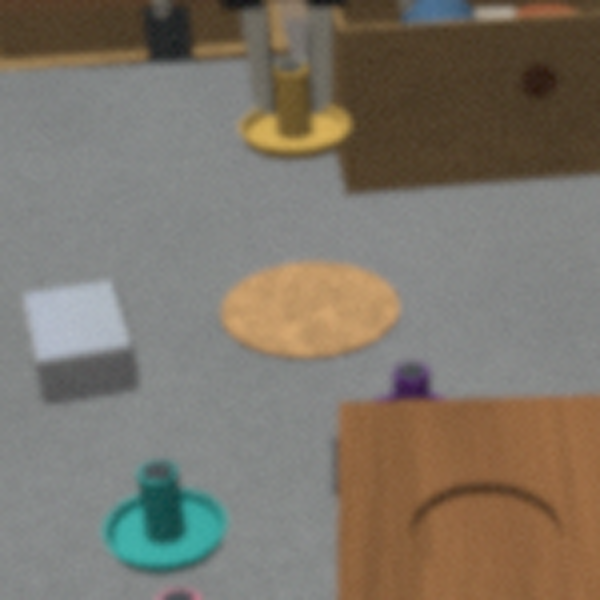

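```bash
python3 -m crank '[0,0,0,0,0.2,1,1, 0,0,0,0,0,1.5,1, 0,0,0,0,0,1.8,1, 0,0,0,0,0,1.8,1, 0,0,0,0,0,1.8,1, 0,0,0,0,0,1.8,1, 0,0,0,0,0,1.5,1, 0,0,0,0,0,1.0,1, 0,0,0,0,0,0.8,1, 0,0,0,0,0,0.3,1]' 20
python3 -c "
from h import *
s=r.get_state();print(s['position'],s['tool_rot'],s['grip_width'],s['contact_force'])
a,d=r.grab_frame('side'); cv2.imwrite('pics/s8.png',cv2.resize(a[70:220,140:290],(600,600),interpolation=2)[...,::-1])
"
```

```text
t: 11.95
position: [0.456, 0.3504, 0.0013]
tool_rot: [-3.141, 0.0, 1.506]
contact_force: [0.1, 0.3, -2.7]
grip_width: 0.275
[0.45598283 0.35042307 0.00129224] [-3.14139435e+00  1.58469273e-04  1.50574000e+00] 0.2752542506102296 [ 0.11129897  0.27985351 -2.65596436]
```

View pics/s8.png

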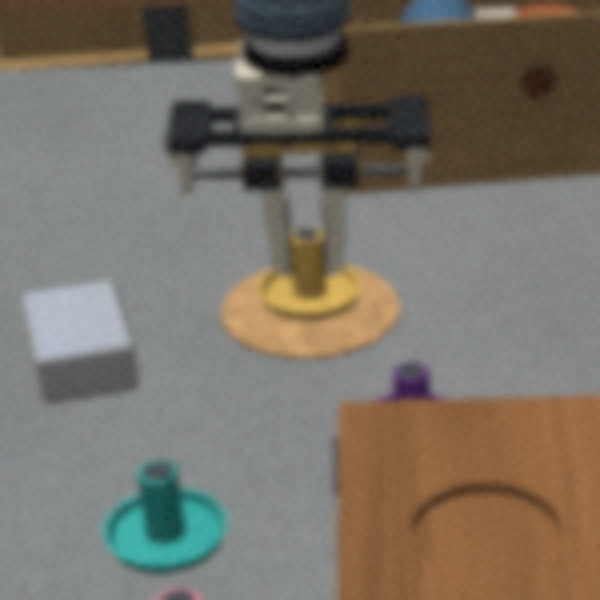

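```bash
python3 -m crank '[0,0,0,0,0,0.2,1, 0,0,0,0,0,0.2,1, 0,0,0,0,0,0.2,1, 0,0,0,0,0,0.2,1, 0,0,0,0,0,0.2,1, 0,0,0,0,0,0,1, 0,0,0,0,0,0,1, 0,0,0,0,0,0,1, 0,0,0,0,0,0,1, 0,0,0,0,0,0,1]' 20
python3 -c "
from h import *
c=cam('side');s=r.get_state();print(s['position'],s['grip_width'],s['contact_force'])
a,d=r.grab_frame('side'); cv2.imwrite('pics/s9.png',cv2.resize(a[70:220,140:290],(600,600),interpolation=2)[...,::-1])
P=cloud(c,d); h=cv2.cvtColor(a,cv2.COLOR_RGB2HSV); m=cv2.inRange(h,(20,130,90),(32,255,255)); m[:120]=0;m[170:]=0
v,u=np.nonzero(m); p=P[v,u]; p=p[(p[:,1]>.28)&(p[:,1]<.42)]; print(np.percentile(p,[2,50,98],axis=0).round(4))
"
```

```text
t: 13.25
position: [0.456, 0.3505, -0.0083]
tool_rot: [3.142, 0.0, 1.506]
contact_force: [0.9, -0.8, -2.7]
grip_width: 0.273
[ 0.45601856  0.35052009 -0.0083196 ] 0.2728729166688322 [ 0.88086831 -0.79743949 -2.6585808 ]
[[0.4213 0.31   0.0062]
 [0.4532 0.3387 0.0109]
 [0.4883 0.3697 0.053 ]]
```

View pics/s9.png

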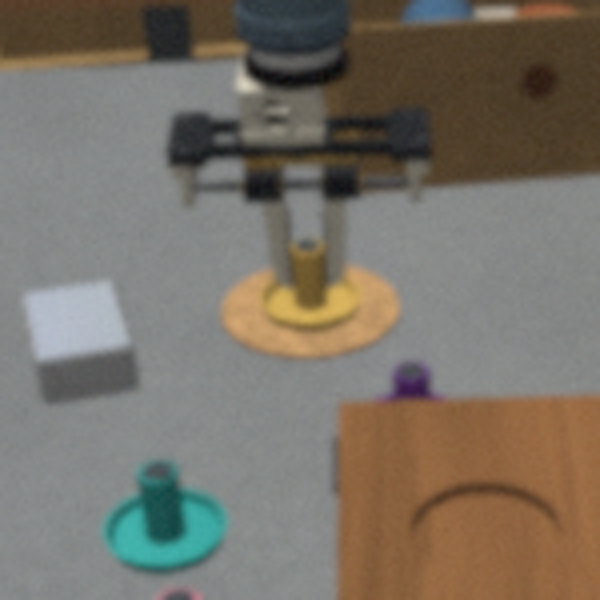

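Force still shows the full weight, so I'm lowering in 1 mm steps until it unloads.

```bash
python3 -m crank '[0,0,0,0,0,0.1,1, 0,0,0,0,0,0.1,1, 0,0,0,0,0,0,1, 0,0,0,0,0,0,1, 0,0,0,0,0,0,1, 0,0,0,0,0,0,1, 0,0,0,0,0,0,1, 0,0,0,0,0,0,1, 0,0,0,0,0,0,1, 0,0,0,0,0,0,1]' 20
```

```text
t: 14.55
position: [0.4561, 0.3505, -0.0097]
tool_rot: [3.141, -0.0, 1.506]
contact_force: [-2.5, -1.2, 6.4]
grip_width: 0.274
```

The mat now bears the load (+6.4 N). I'm releasing and looking.

```bash
python3 -m crank '[0,0,0,0,0,-0.1,0.4, 0,0,0,0,0,0,0.3, 0,0,0,0,0,0,0.2, 0,0,0,0,0,0,0.1, 0,0,0,0,0,0,0, 0,0,0,0,0,0,0, 0,0,0,0,0,0,0, 0,0,0,0,0,0,0, 0,0,0,0,0,0,0, 0,0,0,0,0,0,0]' 20
python3 -c "
from h import *
s=r.get_state();print(s['position'],s['grip_width'],s['contact_force'])
a,d=r.grab_frame('side'); cv2.imwrite('pics/s10.png',cv2.resize(a[70:220,140:290],(600,600),interpolation=2)[...,::-1])
"
```

```text
t: 15.8
position: [0.456, 0.3505, -0.0093]
tool_rot: [3.142, -0.0, 1.506]
contact_force: [1.0, 1.0, -0.2]
grip_width: 0.5
[ 0.45604272  0.35051848 -0.0093117 ] 0.5000739993400688 [ 0.98425352  1.00244559 -0.22444446]
```

View pics/s10.png

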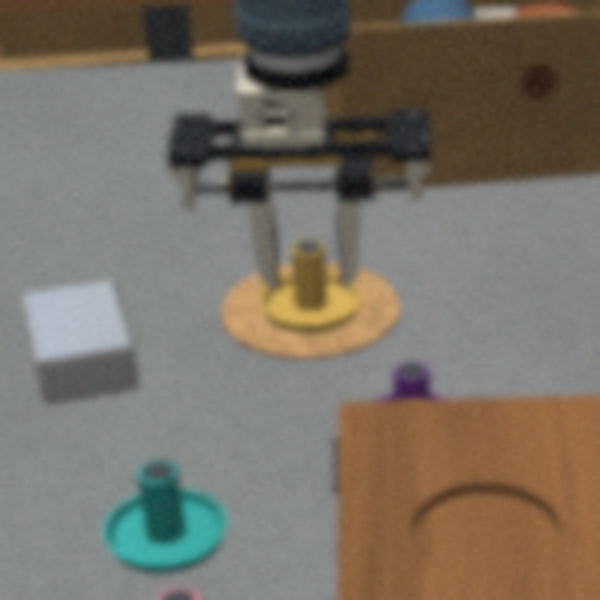

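It is standing and released. I'm retreating straight up.

```bash
python3 -m crank '[0,0,0,0,0,-1,0, 0,0,0,0,0,-2,0, 0,0,0,0,0,-2,0, 0,0,0,0,0,-2.5,0, 0,0,0,0,0,-2.5,0, 0,0,0,0,0,-2.5,0, 0,0,0,0,0,-2.5,0, 0,0,0,0,0,-2.5,0, 0,0,0,0,0,-2,0, 0,0,0,0,0,-1,0]' 20
python3 -m crank '[0,0,0,-2,0.9,0,0, 0,0,0,-4,2,0,0, 0,0,0,-4.4,2.2,0,0, 0,0,0,-4.4,2.2,0,0, 0,0,0,-4.4,2.2,0,0, 0,0,0,-4.4,2.2,0,0, 0,0,0,-4.4,2.2,0,0, 0,0,0,-4.4,2.2,0,0, 0,0,0,-4,2,0,0, 0,0,0,-2,0.9,0,0]'
python3 -c "
from h import *
s=r.get_state();print(s['position'],s['tool_rot'],s['q'])
R=Ro.from_euler('xyz',s['tool_rot']).as_matrix()
print('to bar (tool cm)',100*R.T@(np.array([.6498,-.0415,.2])-s['position']))
for n in('top','side'):
  a,d=r.grab_frame(n); cv2.imwrite('pics/%s11.png'%n,a[...,::-1])
  c=cam(n);h=cv2.cvtColor(a,cv2.COLOR_RGB2HSV); m=cv2.inRange(h,(20,130,90),(32,255,255)); 
  P=cloud(c,d); m[~((P[...,1]>.28)&(P[...,1]<.42)&(abs(P[...,0]-.45)<.08)&(P[...,2]<.02))]=0
  v,u=np.nonzero(m); g=P[v,u]; print(n,len(g),(g.max(0)+g.min(0))/2,g.mean(0))
"
```

```text
t: 17.1
position: [0.4565, 0.3508, 0.1976]
tool_rot: [3.139, -0.001, 1.506]
contact_force: [0.8, -0.1, -0.2]
grip_width: 0.5
t: 18.35
position: [0.6209, -0.0471, 0.195]
tool_rot: [-3.141, -0.0, 1.504]
contact_force: [-0.1, 0.3, -0.1]
grip_width: 0.499
[ 0.62086604 -0.04709289  0.19504755] [-3.14060548e+00 -3.83925520e-05  1.50372861e+00] [-2.54511487e-01  3.83885778e-01  1.32995455e+00 -1.47725277e-04
  1.42872936e+00 -1.87422797e-01]
to bar (tool cm) [ 0.75195899  2.84891874 -0.49802894]
top 602 [0.45593591 0.35225767 0.00936535] [0.45582298 0.34922473 0.00936728]
side 206 [0.45409323 0.34460209 0.01184003] [0.45402006 0.34429101 0.00923541]
```

View pics/top11.png

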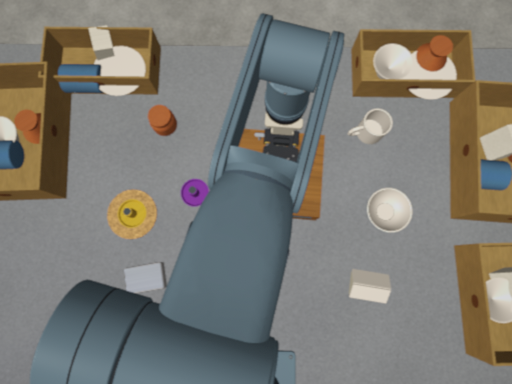

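View pics/side11.png

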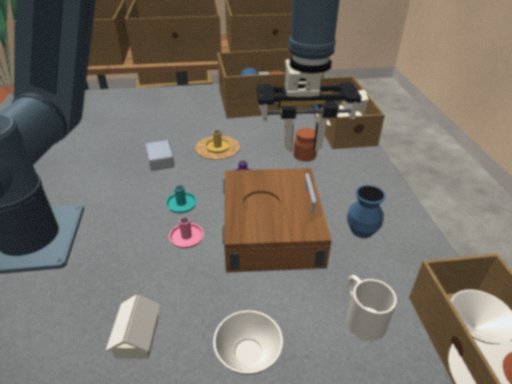

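The top view shows the holder centred on the mat: dish (131,213) against mat centre (132,214). The side view shows it upright with the lid shut. Next I line up over the bar.

```bash
python3 -m crank '[0,0,0,0.3,1.4,0,0, 0,0,0,0.3,1.5,0,0, 0,0,0,0,0,1.5,0, 0,0,0,0,0,1.5,0, 0,0,0,0,0,1.5,0, 0,0,0,0,0,1.5,0, 0,0,0,0,0,1.5,0, 0,0,0,0,0,1,0, 0,0,0,0,0,0,0, 0,0,0,0,0,0,0]' 20
python3 -c "
from h import *
s=r.get_state();print(s['position'],s['tool_rot'])
a,d=r.grab_frame('side'); cv2.imwrite('pics/s12.png',cv2.resize(a[100:250,220:370],(600,600),interpolation=2)[...,::-1])
a,d=r.grab_frame('top'); cv2.imwrite('pics/t12.png',cv2.resize(a[90:190,220:340],(720,600),interpolation=2)[...,::-1])
"
```

```text
t: 19.7
position: [0.6504, -0.041, 0.1112]
tool_rot: [3.141, 0.0, 1.506]
contact_force: [0.0, 0.4, 0.6]
grip_width: 0.502
[ 0.65041315 -0.04104805  0.11115211] [3.14067232e+00 1.73712989e-04 1.50575294e+00]
```

View pics/s12.png

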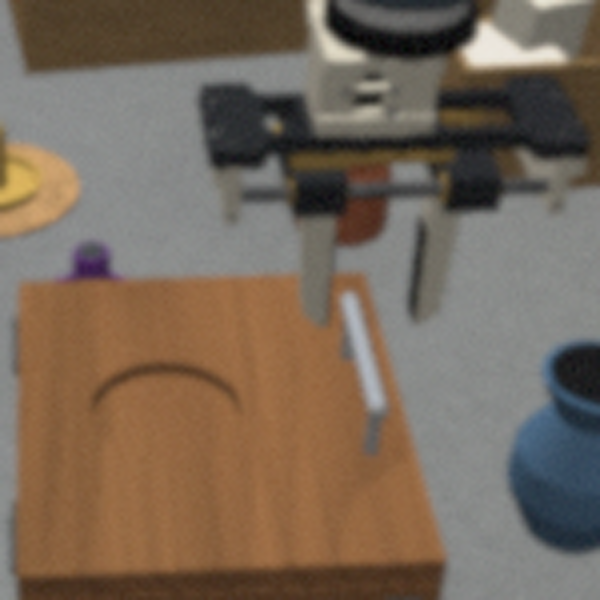

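```bash
python3 -m crank '[0,0,0,0,0,0.8,0, 0,0,0,0,0,0.8,0, 0,0,0,0,0,0.8,0, 0,0,0,0,0,0.8,0, 0,0,0,0,0,0.8,0, 0,0,0,0,0,0,0, 0,0,0,0,0,0,0, 0,0,0,0,0,0,0, 0,0,0,0,0,0,0, 0,0,0,0,0,0,0]' 20
python3 -c "
from h import *
s=r.get_state();print(s['position'],s['tool_rot'],s['contact_force'])
c=cam('side');a,d=r.grab_frame('side'); cv2.imwrite('pics/s13.png',cv2.resize(a[100:250,220:370],(600,600),interpolation=2)[...,::-1])
q=cloud(c,d).reshape(-1,3)
for lo,hi in ((.6,.635),(.67,.71)):
    m=(q[:,0]>lo)&(q[:,0]<hi)&(abs(q[:,1]+.045)<.015)&(q[:,2]>.094)&(q[:,2]<.2); k=q[m]; print(len(k), np.percentile(k[:,2],[0,2,10]),k[:,0].min(),k[:,0].max())
"
```

```text
t: 21.05
position: [0.6501, -0.0409, 0.0709]
tool_rot: [3.141, 0.0, 1.506]
contact_force: [0.1, 0.3, -0.4]
grip_width: 0.501
[ 0.65006349 -0.04094398  0.07086377] [3.14127495e+00 9.92761956e-05 1.50587306e+00] [ 0.08574778  0.30706158 -0.42873322]
188 [0.10522539 0.10856692 0.11635632] 0.6079737812735735 0.6261659066791867
251 [0.10477059 0.10853643 0.11514648] 0.6718857548379633 0.6899531690741163
```

View pics/s13.png

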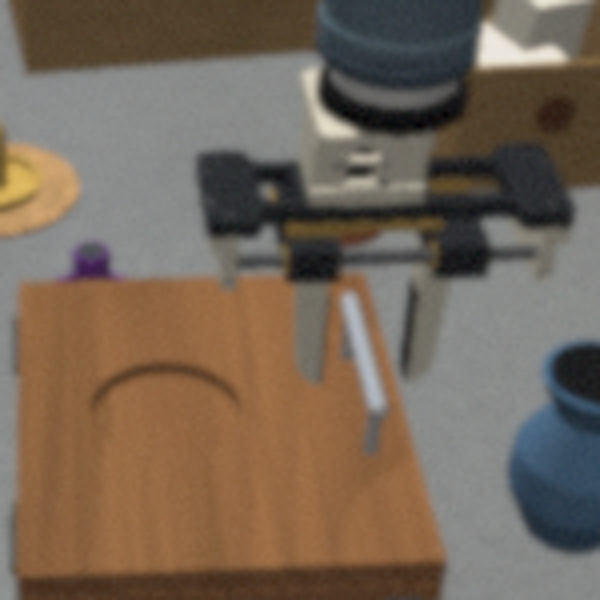

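The fingers straddle the bar and the tips are at z ≈ 0.104, about 17 mm below the bar axis and clear of the lid. Closing.

```bash
python3 -m crank '[0,0,0,0,0,0,0.3, 0,0,0,0,0,0,0.5, 0,0,0,0,0,0,1, 0,0,0,0,0,0,1, 0,0,0,0,0,0,1, 0,0,0,0,0,0,1, 0,0,0,0,0,0,1, 0,0,0,0,0,0,1, 0,0,0,0,0,0,1, 0,0,0,0,0,0,1]' 30
python3 -c "
from h import *
s=r.get_state();print(s['position'],s['tool_rot'],s['contact_force'],s['grip_width'],s['q'])
# constant screw: tip offset: real bar in tool frame
R=Ro.from_euler('xyz',s['tool_rot']).as_matrix()
yaw=np.deg2rad(-4.07); ex=np.array([np.cos(yaw),np.sin(yaw),0]); hinge=np.array([.565,-.036,.0705])-.11*ex
ax=-np.array([-np.sin(yaw),np.cos(yaw),0])
# tool point that command refers to: reported TCP, real z = reported? evaluate both
for off in (0,.033):
  p=np.array(s['position'])+[0,0,off]
  th=np.deg2rad(5); Q=Ro.from_rotvec(ax*th).as_matrix(); pn=hinge+Q@(p-hinge)
  print(off,'turn tool',R.T@ax*th,'shift tool cm',100*R.T@(pn-p),'after-turn axes',100*(Q@R).T@(pn-p))
"
```

```text
t: 22.35
position: [0.65, -0.0409, 0.0706]
tool_rot: [3.141, -0.0, 1.506]
contact_force: [1.5, 0.1, -0.8]
grip_width: 0.11
[ 0.65004928 -0.04093499  0.07064114] [ 3.14143668e+00 -3.77802973e-05  1.50570496e+00] [ 1.48617492  0.05163801 -0.80126258] 0.1100588876656986 [-2.33871799e-01  5.24124386e-01  1.42128001e+00  6.81763849e-05
  1.19604084e+00 -1.68805383e-01]
0 turn tool [-8.72649212e-02 -5.18667811e-04 -3.37779571e-06] shift tool cm [ 5.13025738e-04 -7.52372808e-02 -1.70110785e+00] after-turn axes [-3.69863117e-04  7.33077212e-02 -1.70119214e+00]
0.033 turn tool [-8.72649212e-02 -5.18667811e-04 -3.37779571e-06] shift tool cm [ 0.00222199 -0.36284811 -1.68859515] after-turn axes [ 1.34004519e-03 -2.14299188e-01 -1.71379443e+00]
```

```bash
python3 -c "
from h import *
f=np.load('w1.npz'); c=(f['K'],f['R'],f['o']); P=cloud(c,f['d'])
for u,v in ((250,120),(120,150),(400,130),(310,200),(350,220)): print('w1',(u,v),P[v,u].round(4))
T=np.array(r.camera_model('wrist')['T_tool_cam']); K=np.array(r.camera_model('wrist')['mtx']);print(T.round(3))
d=f['d']
for u,v in ((185,228),(180,240),(335,228),(340,240),(335,224),(186,224)):
  z=d[v,u]; print('tool coords',(u,v),(T[:3,:3]@(np.linalg.solve(K,[u,v,1])*z)+T[:3,3]).round(4))
"
```

```text
w1 (250, 120) [ 0.4307  0.1894 -0.    ]
w1 (120, 150) [ 0.2266  0.1585 -0.0005]
w1 (400, 130) [0.6551 0.1593 0.0015]
w1 (310, 200) [0.5033 0.0865 0.0858]
w1 (350, 220) [0.5559 0.0547 0.0854]
[[-0.    -0.959 -0.282  0.079]
 [ 1.    -0.    -0.    -0.002]
 [ 0.    -0.282  0.959 -0.201]
 [ 0.     0.     0.     1.   ]]
tool coords (185, 228) [ 0.0073 -0.0481 -0.0411]
tool coords (180, 240) [ 0.0052 -0.048  -0.0536]
tool coords (335, 228) [ 0.0087  0.0457 -0.0443]
tool coords (340, 240) [ 0.0074  0.045  -0.058 ]
tool coords (335, 224) [ 0.0099  0.0465 -0.0408]
tool coords (186, 224) [ 0.0083 -0.0485 -0.0371]
```

The table reads z = 0 through the wrist camera and the tips are at tool z ≈ -0.035. So the reported TCP is a real tool-fixed point about 33 mm beyond the tips, and the hinge screw works out directly in reported coordinates. The bar is gripped, with an opening of about 10 mm. I'll raise the first 25° as a constant screw, tool turning with the lid.

```bash
python3 -m crank '[-0.044,0,0,0,-0.02,-0.86,1, -0.044,0,0,0,-0.02,-0.86,1, -0.044,0,0,0,-0.02,-0.86,1, -0.044,0,0,0,-0.02,-0.86,1, -0.044,0,0,0,-0.02,-0.86,1, -0.044,0,0,0,-0.02,-0.86,1, -0.044,0,0,0,-0.02,-0.86,1, -0.044,0,0,0,-0.02,-0.86,1, -0.044,0,0,0,-0.02,-0.86,1, -0.044,0,0,0,-0.02,-0.86,1]' 40
cat > lid.py <<'E'
from h import *
import sys
s=r.get_state();print(s['t'],s['position'],s['tool_rot'],s['contact_force'],s['moment'],s['grip_width']);print(s['q'])
R=Ro.from_euler('xyz',s['tool_rot']).as_matrix()
yaw=np.deg2rad(-4.07); ex=np.array([np.cos(yaw),np.sin(yaw),0]); hinge=np.array([.565,-.036,.0705])-.11*ex
g=np.array(s['position'])-R[:,2]*.051   # bar in tool at grasp
d=g-hinge; X=d@ex; Z=d[2]; print('bar from hinge r',np.hypot(X,Z),'expect',np.hypot(.195,.051),'lid deg by bar',np.rad2deg(np.arctan2(Z,X)-np.arctan2(.051,.195)),'tool tilt',np.rad2deg(np.arctan2(R[:,2]@ex,-R[2,2])))
n=sys.argv[1]
a,dd=r.grab_frame('side'); cv2.imwrite(f'pics/{n}.png',a[...,::-1])
c=cam('side'); P=cloud(c,dd); h=cv2.cvtColor(a,cv2.COLOR_RGB2HSV); m=cv2.inRange(h,(8,90,70),(19,255,255))
q=P[m>0]; e=(q-hinge); u=e@ex; w=e@np.array([-np.sin(yaw),np.cos(yaw),0])
k=(abs(w)<.12)&(u>.02)&(u<.25)&(e[:,2]>.03)&(e[:,2]<.3)
if k.sum()>50:
    a1=np.rad2deg(np.arctan2(e[k,2],u[k])-0*u[k]-np.arcsin(np.clip(.016/np.hypot(u[k],e[k,2]),-1,1))); print('lid deg from depth',k.sum(),np.percentile(a1,[25,50,75]))
E
python3 lid.py l1
```

```text
t: 23.6
position: [0.6311, -0.0395, 0.1543]
tool_rot: [2.7, -0.0, 1.506]
contact_force: [1.5, 1.2, -1.0]
grip_width: 0.106
23.6 [ 0.63113027 -0.03947789  0.15428196] [ 2.70008739e+00 -1.84657504e-04  1.50591816e+00] [ 1.54861664  1.17275995 -1.03710072] [0.21144204 0.04288481 0.11941371] 0.10586898821475965
[-0.30462887  0.15926566  1.84005898  0.1551214   0.7178865  -0.33468313]
bar from hinge r 0.20178422507639265 expect 0.2015589243868899 lid deg by bar 25.412650774538502 tool tilt 25.29591610111086
lid deg from depth 4839 [24.62427606 25.08889593 25.38392098]
```

View pics/l1.png

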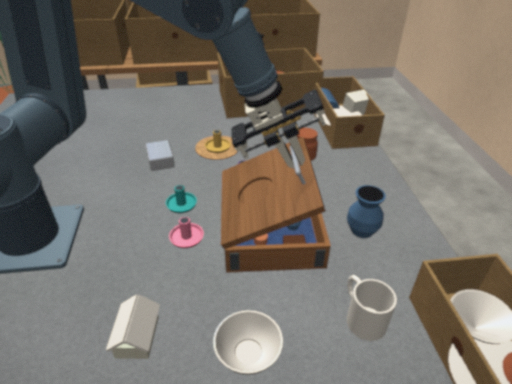

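The lid is at 25° by both the arm pose and the depth picture, with low forces. I'm repeating this to 50°, easing at the end.

```bash
python3 -m crank '[-0.044,0,0,0,-0.02,-0.86,1, -0.044,0,0,0,-0.02,-0.86,1, -0.044,0,0,0,-0.02,-0.86,1, -0.044,0,0,0,-0.02,-0.86,1, -0.044,0,0,0,-0.02,-0.86,1, -0.044,0,0,0,-0.02,-0.86,1, -0.044,0,0,0,-0.02,-0.86,1, -0.044,0,0,0,-0.02,-0.86,1, -0.044,0,0,0,-0.02,-0.86,1, -0.03,0,0,0,-0.01,-0.6,1]' 40
python3 -m crank '[0,0,0,0,0,0,1, 0,0,0,0,0,0,1, 0,0,0,0,0,0,1, 0,0,0,0,0,0,1, 0,0,0,0,0,0,1, 0,0,0,0,0,0,1, 0,0,0,0,0,0,1, 0,0,0,0,0,0,1, 0,0,0,0,0,0,1, 0,0,0,0,0,0,1]' 40
python3 lid.py l2
```

```text
t: 24.9
position: [0.5807, -0.0357, 0.2197]
tool_rot: [2.275, -0.001, 1.507]
contact_force: [0.3, 2.6, -1.6]
grip_width: 0.107
t: 26.15
position: [0.5809, -0.0358, 0.2194]
tool_rot: [2.276, -0.001, 1.507]
contact_force: [2.3, 4.8, -1.2]
grip_width: 0.104
26.15 [ 0.58092273 -0.03579402  0.21941042] [ 2.27606288e+00 -7.40805197e-04  1.50679426e+00] [ 2.26239808  4.81611301 -1.23786054] [0.48865621 0.33068161 0.64524   ] 0.10356455805814577
[-0.47254727 -0.15431997  2.26283307  0.98968059  0.37087857 -1.23000304]
bar from hinge r 0.20171384274393242 expect 0.2015589243868899 lid deg by bar 49.78165950308955 tool tilt 49.590385823912854
lid deg from depth 3644 [49.27373574 49.62033994 49.82004759]
```

View pics/l2.png

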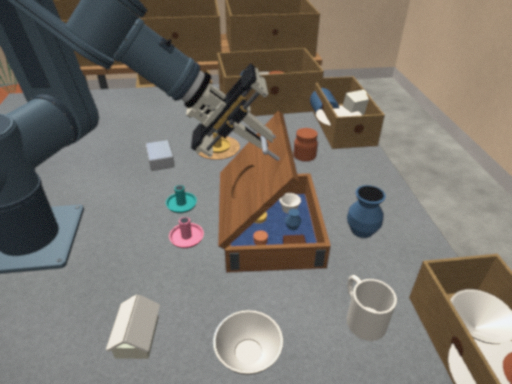

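The lid is at 49.6–49.8° and held still. One last check from the top view of the holder and other goods before handing in.

```bash
python3 -c "
from h import *
a,d=r.grab_frame('top'); cv2.imwrite('pics/t14.png',a[...,::-1])
b=np.load('top0.npz')['a']; print('diff px by good',{n:float(np.abs(a[v-15:v+15,u-15:u+15].astype(int)-b[v-15:v+15,u-15:u+15]).mean().round(1)) for n,(u,v) in dict(bowl=(389,210),vase=(285,95),mug=(374,126),jar=(162,120),cottage=(370,286),tin=(144,278)).items()})
s=r.get_state();print(s['position'],s['dq'].round(3))
"
```

```text
diff px by good {'bowl': 8.0, 'vase': 4.9, 'mug': 7.7, 'jar': 5.7, 'cottage': 7.9, 'tin': 7.8}
[ 0.58091547 -0.03576713  0.21939355] [ 0.    -0.001  0.    -0.001 -0.     0.   ]
```

View pics/t14.png

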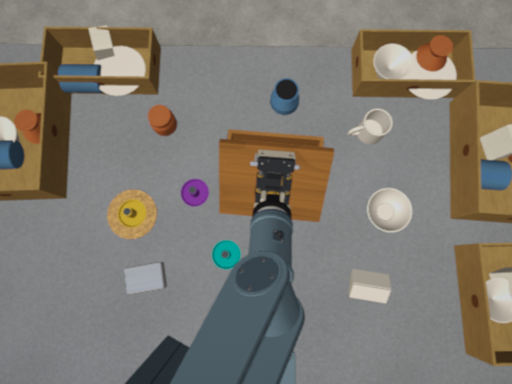

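The holder stands at (131,212) in the middle of the mat, and all the other goods are where they were. Handing in.

```bash
python3 -c "
from rig import r
print(r.close_job())"
```

```text
the job is handed in; nothing more can be done
None
```

The brass holder now stands upright and released on the cork mat. The lid is open at about 50°, with the gripper still holding the bar. I handed the job in at about 26 s, and no verdict was reported.

- **Holder:** the last top view puts it within a few millimetres of the mat's centre. It looks upright in the pictures, and its weight moved onto the mat before I let go.
- **Lid:** it reads 49.8° from the arm pose and 49.6° from the side depth image, and the arm is still. The gripper pads are shut on the bar at about 10 mm with a 40 N grip set.
- **Other goods:** the vase, mug, jar, bowl, cottage and tin look unmoved against the first top view. I judged this by eye and small pixel differences, not by measured distances.
- **Disagreement found:** the real fingertips sit about 33 mm behind the reported TCP, although the task puts the TCP at the tips. The side and wrist cameras both showed it, and I corrected for it in both grasps.
- **Small mismatches:** the side-view mean of the dish was a few millimetres off the top-view one because the far side is partly hidden. The opening on the bar read 10 mm against the stated 11 mm.

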